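Slide the filling barrel into the depositor's slotted plate

ROBOT

A 6-joint arm with a two-finger parallel gripper is mounted at the origin on the work surface. World frame = base frame: x ahead of the robot, y to its left, z up, the work surface at z = 0. Lengths are in m, angles in degrees, forces in N, time in s.
With the tool pointing down it reaches from about 0.35 to 0.925 m from the base axis. Payload 6.4 kg.
Tool frame: the origin (TCP) lies midway between the tips of the shut fingers; the grasp point (between the pads) lies 19 mm behind it (arm.grip_depth is the distance from the TCP to the grasp point, in m); z points along the fingers, y is the direction in which the jaws open and shut (so a half turn about z gives the same grasp; the last joint's range is limited). The gripper opens to 94 mm and grips with 3 to 60 N. Pads are 16 mm wide; open, the fingers measure 119 mm over their backs; the gripper's body (75 mm by 177 mm) begins 78 mm behind the grasp point.
Start: joints at [-78.501, 14.043, 89.255, -0, 76.702, -9.975], TCP at [0.238, -0.605, 0.205] pointing down, gripper open.
Joint ranges: [-179.41, 179.41], [-58.25, 129.5], [7.25, 145.43], [-54.29, 234.29], [11.92, 165.04], [-157.13, 157.13]. Speed limits (degrees/s): [147.25, 147.25, 180, 180, 180, 180].

INTERFACE

Orientations are given as [roll, pitch, yaw] about the fixed x, y, z axes, in that order (R = Rz(yaw) Ry(pitch) Rx(roll)).
In Python, from rig import arm gives the robot as it stands. The module is installed in compiled form; this text tells all that it offers.
- The arm moves only by the shell command python3 -m inch 'ROWS'. ROWS is JSON, a list of rows, each an object with "offset": the shift along the world's x, y, z in mm, a list of three; "dr": the turn, a rotation vector about the world's x, y, z in degrees, a list of three; "claw": the opening, from 0 (shut) to 1 (fully open). A call has exactly 10 rows; each row shifts and turns the commanded pose from where the row before left it; what a row does not reach is not made up. A row lasts 1/10 s, in which the tool goes at most 50 mm and 8.59 degrees, less where a joint would pass 70% of its speed; a pose out of reach is approached as far as the arm can. A call with a gripper value outside its range is refused whole. The fingers move at their own pace and stop on an object; the grip force is fixed at half the most. Time passes only in rows, so rows that do not move let the fingers close, or fill a call up. It gives the time, the measured TCP pose, the force and the opening at its end, in the units of the state.
- arm.state(): the state, without advancing time (a new reading comes with each control period).
- arm.get_image(name): name is "scene" or "top"; returns a dict with "frame" (400x640x3 uint8, red, green, blue), "depth" (400x640 float32, m along the optical axis (not along the pixel's ray), 0 where there is no reading), "mtx" (3x3 intrinsics, pixels), "rvec" (rotation vector, rad) and "tvec" (3), from world to camera coordinates, as OpenCV has them. Camera axes: x right, y down, z forward; pixel columns grow to the right and rows downward; lengths in m; the calibration is good to about 2 mm. A picture is of the moment at which its call begins.
- arm.job_done(): hands the job in, once; it reports no verdict.
The state is a dict: "time": time; "joint_pos": joint angles; "joint_velocities": joint speeds; "joint_torque": joint torques, N m; "ee_pos": TCP position; "orientation": TCP orientation; "contact_force": force on the tool from outside, world axes, zero at the start; "torque": the same for the moment, N m; "finger_gap": finger opening in m.
Only numpy, scipy, OpenCV 4.12 (cv2) and the standard library are available. Lean on these libraries where they do the work, as an engineer would, in place of code of your own. Each camera call takes 0.05 s, during which the arm holds its last target.

TASK

Pick up the steel filling barrel with the blue band and load it into the chocolate filling head: slide it sideways along the deck into the slotted plate, its foot flange under the plate, until it is fully home against the end of the slot, and leave it standing there. The plate has been clamped off centre, so feel for the slot and be gentle: never press the barrel against the filling head with more than about 20 N. Leave the orange spare barrel and everything else on the bench where it is.

Things in the scene. Friction and masses are not known exactly. Their poses are not given: they have to be found in the camera images.
- barrel_mid (a point): The barrel to load: polished steel, upright, about 250 g (a third more or less), 84 mm tall. Tube 32 mm in diameter with a blue band near its top; at its foot a round flange 56 mm in diameter, 6 mm thick, on which it stands. Point on the tube's axis half-way up, 42 mm above the flange's underside; z points up the tube. Starts on the bench.
- head: Filling head, fixed: cream deck, top 30 mm above the bench, 240 mm wide in y, from x=-120 to 50 mm, then a step 36 mm above the bench to x=85 mm. Origin at bench height below the home place of the barrel's axis (plate centred); z up, x along the slot from mouth to closed end, y across. Deck is clear for x below -75 mm. Two cheeks 9 mm high on the deck at y=-+105 mm carry the plate.
- head_home (a point): Point of the head on the deck's top at x=0, y=0: centre of the barrel's underside when home, if the plate were centred. The aluminium plate over the deck is 6 mm thick, its underside 9 mm and top 15 mm above the deck. Its slot is 35 mm wide, parallel from x=-20 mm to a flat closed end at x=16 mm (the tube meets it with its axis at x=0). Two knobs, 10 mm high, stand on it at x=32, y=-+80 mm.
- head_front (a point): Point of the head on the deck's top at x=-42 mm, y=0, below the front of the slot's mouth, which narrows at 45 degrees from 79 mm wide here to 35 mm at x=-20 mm. NOT MEASURED: the plate is clamped firmly, its slot up to 16 mm to either side (y) of this frame's middle line; pushing does not move it. A tube against the 45 degree lip is pushed sideways towards the slot's middle line.
- spare_mid (a point): Spare barrel of the same shape and size but orange plastic with a white band; leave it alone. Point on its axis, 42 mm above its underside.
- bowl: Bystander: steel bowl, 110 mm across, 55 mm high. Origin at the centre of its underside.
- jar: Bystander: amber jar with green cap, 64 mm across, 100 mm high. Origin at the centre of its underside.
- cup: Bystander: white cup, 70 mm across, 80 mm high. Origin at the centre of its underside.
- mould: Bystander: grey chocolate mould lying flat, 110 by 170 mm, 14 mm high. Origin at the centre of its underside.
- weight: Bystander: brass weight with a knob, 44 mm across, 58 mm high. Origin at the centre of its underside.
- spatula: Bystander: spatula lying flat, 240 mm long along its x. Origin on its underside.

How it is judged:
By the outcome, as a careful person would: the job done as asked, in the order asked, and still so for the second after the job is handed in, with the robot touching nothing.
It also fails if it takes over 64 s, if anything falls off the work surface, if the arm or the gripper's body presses on something with over 40 N, if the wrist force passes 120 N, or if a joint passes its speed limit or range.

## Working session

There is one attempt and no reset: what is moved stays moved. The work goes in short steps, Python scripts to look and compute and a shell command to move; the robot and the scene stay as the last step left them, time stands still between calls to the robot, and variables do not carry over. Pictures are saved under pics/ and viewed, and the job is handed in when it is done.

```bash
mkdir -p pics; cat > h.py <<'E'
from rig import arm
import numpy as np, cv2
def snap(n,tag):
    d=arm.get_image(n); cv2.imwrite(f'pics/{tag}.png',d['frame'][:,:,::-1])
    np.savez(f'pics/{tag}.npz',**{k:d[k] for k in d}); return d
def cloud(d):
    K=d['mtx'];R,_=cv2.Rodrigues(np.array(d['rvec'],float));t=np.array(d['tvec'],float).reshape(3)
    v,u=np.mgrid[0:400,0:640];z=d['depth']
    P=np.stack([(u-K[0,2])/K[0,0]*z,(v-K[1,2])/K[1,1]*z,z],-1)
    return (P-t)@R
def ray(d,u,v,h):
    K=d['mtx'];R,_=cv2.Rodrigues(np.array(d['rvec'],float));t=np.array(d['tvec'],float).reshape(3)
    c=-R.T@t; r=R.T@np.array([(u-K[0,2])/K[0,0],(v-K[1,2])/K[1,1],1]); return c+r*(h-c[2])/r[2]
E
python3 - <<'E'
from h import *
snap('scene','s0');d=snap('top','t0')
R,_=cv2.Rodrigues(np.array(d['rvec'],float));print(-R.T@np.ravel(d['tvec']),d['mtx'])
print(arm.state())
E
```

```text
[0.38383608 0.04772314 1.02433596] [[379.28517673   0.         318.63861874]
 [  0.         379.28517673 200.1771185 ]
 [  0.           0.           1.        ]]
{'time': 0.1, 'joint_pos': array([-7.85004354e+01,  1.40795645e+01,  8.93165767e+01, -2.91146058e-03,
        7.67010834e+01, -9.97438941e+00]), 'joint_velocities': array([-0.0409629 , -0.04832476, -0.12299897,  0.0907014 , -0.02076108,
       -0.0435629 ]), 'joint_torque': array([ 5.29335261e-05, -4.16917098e+01, -3.15523696e+01,  6.87746680e-02,
        3.10382748e-02, -5.06506581e-05]), 'ee_pos': array([ 0.23784419, -0.60435046,  0.20447439]), 'orientation': array([-1.79903754e+02, -1.40506454e-02,  2.14746144e+01]), 'contact_force': array([-0.75738433, -0.14950478,  0.0033723 ]), 'torque': array([0.04660339, 0.05156387, 0.02761841]), 'finger_gap': 0.0941375812375218}
```

View pics/s0.png

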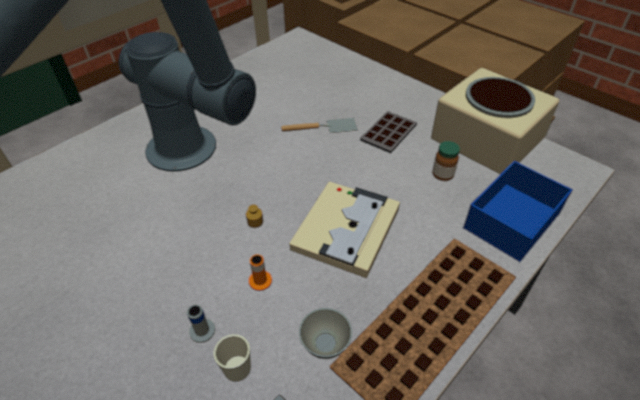

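View pics/t0.png

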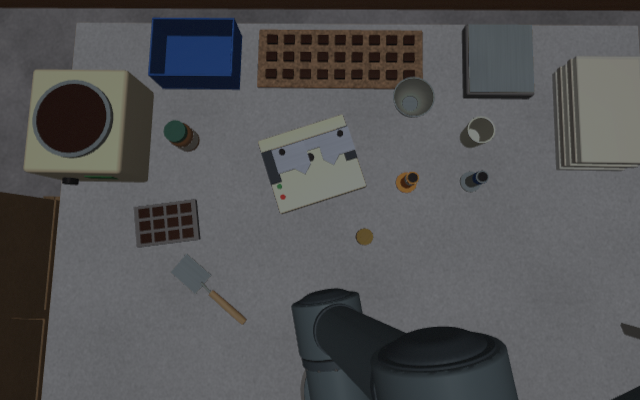

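The top view has world +x up and +y left. The steel barrel with the blue band is at about (475,180), the orange spare at (407,182), the cup at (480,130), and the head at about (312,165) with its mouth facing the robot. Next I measure these.

```bash
python3 - <<'E'
from h import *
d=dict(np.load('pics/t0.npz'));P=cloud(d);Z=P[...,2]
f=d['frame']
# barrel top
for nm,(u0,u1,v0,v1) in dict(barrel=(455,495,165,200),spare=(393,422,165,198),cup=(462,500,112,148)).items():
    p=P[v0:v1,u0:u1].reshape(-1,3)
    for lo,hi in((.004,.012),(.03,.07),(.07,.1)):
        q=p[(p[:,2]>lo)&(p[:,2]<hi)]
        if len(q): print(nm,lo,len(q),q.mean(0).round(4),q.min(0).round(4),q.max(0).round(4))
# deck & plate
reg=np.zeros((400,640),bool);reg[110:218,250:372]=1
for nm,lo,hi in(('deck',.025,.0335),('step/plate',.041,.049)):
    m=(reg&(Z>lo)&(Z<hi)).astype(np.uint8)
    n,l,s,c=cv2.connectedComponentsWithStats(m);i=1+s[1:,4].argmax()
    print(nm,s[i])
    pts=P[l==i][:,:2].astype(np.float32)
    r=cv2.minAreaRect(pts);print(r,cv2.boxPoints(r).round(4).tolist(),np.median(Z[l==i]))
m=(reg&(Z>.02)).astype(np.uint8);
n,l,s,c=cv2.connectedComponentsWithStats(m);i=1+s[1:,4].argmax()
r=cv2.minAreaRect(P[l==i][:,:2].astype(np.float32));print('all',r,cv2.boxPoints(r).round(4).tolist())
cv2.imwrite('pics/t0h.png',cv2.resize(f[105:220,245:375,::-1],None,fx=5,fy=5,interpolation=cv2.INTER_CUBIC))
cv2.imwrite('pics/t0b.png',cv2.resize(f[105:205,390:510,::-1],None,fx=6,fy=6,interpolation=cv2.INTER_CUBIC))
E
```

```text
barrel 0.004 172 [ 0.5455 -0.3219  0.0064] [ 0.5005 -0.3868  0.004 ] [ 0.5936 -0.2995  0.0104]
barrel 0.03 75 [ 0.5432 -0.3155  0.0508] [ 0.5322 -0.3284  0.0306] [ 0.56   -0.3105  0.0694]
barrel 0.07 155 [ 0.5472 -0.3248  0.0833] [ 0.5326 -0.3419  0.0708] [ 0.5626 -0.3102  0.0905]
spare 0.004 150 [ 0.5377 -0.1502  0.0064] [ 0.5034 -0.196   0.0041] [ 0.5801 -0.1286  0.0112]
spare 0.03 40 [ 0.5345 -0.145   0.0502] [ 0.5265 -0.1591  0.0319] [ 0.5486 -0.1385  0.0681]
spare 0.07 147 [ 0.5418 -0.1534  0.0834] [ 0.5269 -0.1698  0.0708] [ 0.5576 -0.1389  0.0894]
cup 0.004 92 [ 0.6772 -0.3408  0.0063] [ 0.6421 -0.4074  0.004 ] [ 0.7359 -0.3058  0.012 ]
cup 0.03 337 [ 0.6715 -0.3319  0.0507] [ 0.6359 -0.3593  0.0302] [ 0.6988 -0.2954  0.0699]
cup 0.07 216 [ 0.6708 -0.3306  0.0778] [ 0.6342 -0.3626  0.0702] [ 0.7024 -0.2937  0.0844]
deck [ 271  148   95   66 3213]
((0.5541834831237793, 0.08960889279842377), (0.13909144699573517, 0.2401386797428131), 19.226823806762695) [[0.4490000009536743, 0.1800999939441681], [0.5281000137329102, -0.04670000076293945], [0.6593999862670898, -0.0008999999845400453], [0.580299973487854, 0.22589999437332153]] 0.029903751888112274
step/plate [ 269  126   86   48 1858]
((0.6093272566795349, 0.09581301361322403), (0.0878819152712822, 0.2178887128829956), 19.505739212036133) [[0.531499981880188, 0.18379999697208405], [0.6043000221252441, -0.02160000056028366], [0.6870999932289124, 0.007799999788403511], [0.6144000291824341, 0.21320000290870667]] 0.0450330988843755
all ((0.535843551158905, 0.08300184458494186), (0.31048500537872314, 0.24067410826683044), 18.88887596130371) [[0.3499999940395355, 0.14659999310970306], [0.4278999865055084, -0.08110000193119049], [0.7217000126838684, 0.01940000057220459], [0.6438000202178955, 0.24709999561309814]]
```

View pics/t0h.png

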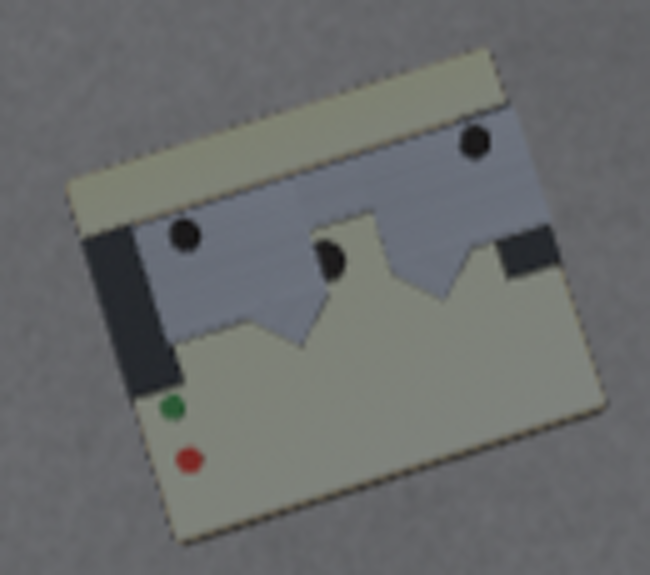

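View pics/t0b.png

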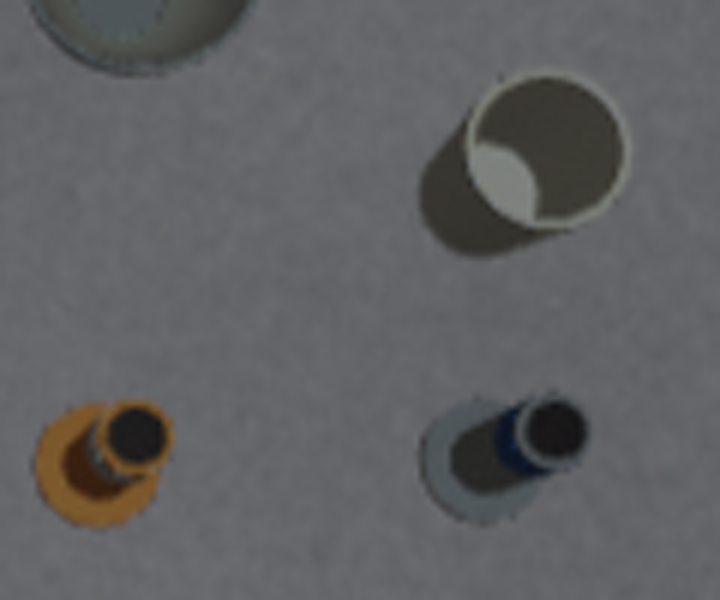

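The crop shows the tube's rim centre near crop (556,431), and the slot between its end corners (316,232) and (376,211). The mouth tips are at (302,345) and (444,299). The deck hole is half covered on the left, so the slot lies to the −y side. I'll convert these with rays and line fits.

```bash
python3 - <<'E'
from h import *
d=dict(np.load('pics/t0.npz'));P=cloud(d);Z=P[...,2]
c=lambda x,y,s,ox,oy,h: ray(d,ox+(x+.5)/s-.5,oy+(y+.5)/s-.5,h)[:2]
H=lambda x,y,h:c(x,y,5,245,105,h)
fl,fr=H(182,543,.03),H(606,404,.03); bl,br=H(67,182,.036),H(489,48,.036)
print('front',fl,fr,np.linalg.norm(fl-fr),'back',bl,br,np.linalg.norm(bl-br), 'depth',np.linalg.norm((bl+br-fl-fr)/2))
for a,b in((fl,fr),(bl,br)):
    e=a-b; print('yaw from y edge',np.degrees(np.arctan2(-e[0],e[1])))
for a,b in((bl,fl),(br,fr)):
    e=a-b; print('yaw from x edge',np.degrees(np.arctan2(e[1],e[0])))
e=(fl-fr+bl-br); 
yaw=np.arctan2(-e[0],e[1]); X=np.array([np.cos(yaw),np.sin(yaw)]);Y=np.array([-X[1],X[0]])
o=((fl+fr)/2+X*.12+(bl+br)/2-X*.085)/2
print('yaw',np.degrees(yaw),'origin',o)
for n,p in dict(endL=(316,232),endR=(376,211),throatL=(330,290),throatR=(391,272),tipL=(302,345),tipR=(444,299),knobL=(185,235),knobR=(475,141)).items():
    q=H(*p,.055 if 'knob' in n else .045)-o; print(n,(1000*np.array([q@X,q@Y])).round(1))
B=lambda x,y,h:c(x,y,6,390,105,h)
print('barrel rim',B(556,431,.084),'blue? spare rim',B(137,434,.084),'cup',B(549,148,.08))
# flange left-edge circle fit via colour outline points at z=.006 
print('flange extremes', [B(*p,.006).round(4) for p in((420,460),(484,522),(475,397))])
# scene view check
s=dict(np.load('pics/s0.npz'));cv2.imwrite('pics/s0b.png',cv2.resize(s['frame'][290:350,170:240,::-1],None,fx=8,fy=8,interpolation=cv2.INTER_CUBIC))
E
```

```text
front [0.45113968 0.17674172] [ 0.52905187 -0.04531042] 0.23532415982578517 back [0.6430758  0.24397027] [0.71971622 0.01947827] 0.23721385229580252 depth 0.20236827219759781
yaw from y edge 19.334614624195606
yaw from y edge 18.849641860291825
yaw from x edge 19.303586013723653
yaw from x edge 18.768016693205542
yaw 19.091158526762438 origin [0.60228338 0.10444372]
endL [14.2  0.2]
endR [ 15.1 -33.3]
throatL [-17.7   2.6]
throatR [-18.5 -30.8]
tipL [-41.   25.4]
tipR [-40.9 -52.8]
knobL [31.7 65.9]
knobR [ 32.  -93.5]
barrel rim [ 0.54876409 -0.32784284] blue? spare rim [ 0.54456718 -0.15586282] cup [ 0.66992404 -0.32925285]
flange extremes [array([ 0.5483, -0.2985]), array([ 0.5208, -0.3263]), array([ 0.5773, -0.3234])]
```

View pics/s0b.png

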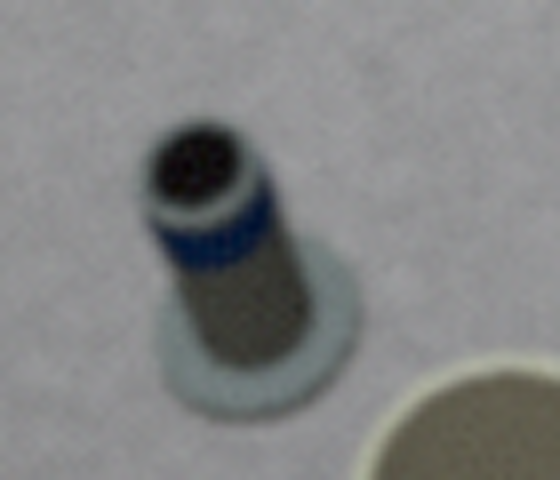

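Slot offset is about −14 mm in head y (several features agree to about 1 mm), head yaw is about 19.1°, and the barrel axis is at about (0.5487,−0.327). The jaws already point nearly along head y, so I move above the barrel.

```bash
python3 -m inch '[{"offset":[31,28,0],"dr":[0,0,-0.24],"claw":1},{"offset":[31,28,0],"dr":[0,0,-0.24],"claw":1},{"offset":[31,28,0],"dr":[0,0,-0.24],"claw":1},{"offset":[31,28,0],"dr":[0,0,-0.24],"claw":1},{"offset":[31,28,0],"dr":[0,0,-0.24],"claw":1},{"offset":[31,28,0],"dr":[0,0,-0.24],"claw":1},{"offset":[31,28,0],"dr":[0,0,-0.24],"claw":1},{"offset":[31,28,0],"dr":[0,0,-0.24],"claw":1},{"offset":[31,28,0],"dr":[0,0,-0.24],"claw":1},{"offset":[31,26,0],"dr":[0,0,-0.24],"claw":1}]'
python3 - <<'E'
from h import *
s=dict(np.load('pics/s0.npz'))
print('scene rim',ray(s,194.2,311.06,.084),'flange bottom etc', ray(s,170+258.5/8-.5,290+332.5/8-.5,.006))
print(arm.state())
E
```

```text
time: 1.1
ee_pos: [0.5488, -0.3252, 0.205]
orientation: [-180.0, 0.0, 19.1]
contact_force: [-0.4, -0.5, -1.2]
finger_gap: 0.0936
scene rim [ 0.55081459 -0.32750508  0.084     ] flange bottom etc [ 0.55362308 -0.32887834  0.006     ]
{'time': 1.1, 'joint_pos': array([-4.08122438e+01,  1.25161437e+01,  9.11086625e+01, -1.03311054e-03,
        7.64273803e+01,  3.01091873e+01]), 'joint_velocities': array([ 36.59572393,  16.44082614, -19.12880108,  -0.15442441,
         2.35805464,  38.84368308]), 'joint_torque': array([-2.41425946e+00, -4.24129093e+01, -2.99537605e+01,  1.11124157e-01,
        2.84144824e-02, -5.55664469e-01]), 'ee_pos': array([ 0.54883554, -0.32517985,  0.20496331]), 'orientation': array([-1.79955359e+02,  2.70478893e-02,  1.90788223e+01]), 'contact_force': array([-0.44807686, -0.48226209, -1.18370421]), 'torque': array([-0.06555418, -0.03702358,  0.01122113]), 'finger_gap': 0.09362065791892604}
```

```bash
python3 -m inch '[{"offset":[0.5,-1,-20],"dr":[0,0,0],"claw":1},{"offset":[0,0,-25],"dr":[0,0,0],"claw":1},{"offset":[0,0,-25],"dr":[0,0,0],"claw":1},{"offset":[0,0,-25],"dr":[0,0,0],"claw":1},{"offset":[0,0,-25],"dr":[0,0,0],"claw":1},{"offset":[0,0,-20],"dr":[0,0,0],"claw":1},{"offset":[0,0,-15],"dr":[0,0,0],"claw":1},{"offset":[0,0,-12],"dr":[0,0,0],"claw":1},{"offset":[0,0,0],"dr":[0,0,0],"claw":1},{"offset":[0,0,0],"dr":[0,0,0],"claw":1}]'
python3 - <<'E'
from h import *
d=snap('top','t1');cv2.imwrite('pics/t1b.png',cv2.resize(d['frame'][125:235,410:540,::-1],None,fx=5,fy=5,interpolation=cv2.INTER_CUBIC))
d=snap('scene','s1');cv2.imwrite('pics/s1b.png',cv2.resize(d['frame'][220:370,120:290,::-1],None,fx=4,fy=4,interpolation=cv2.INTER_CUBIC))
E
```

```text
time: 2.1
ee_pos: [0.5488, -0.3282, 0.039]
orientation: [180.0, -0.0, 19.1]
contact_force: [-0.3, -1.0, 0.1]
finger_gap: 0.0941
```

View pics/s1b.png

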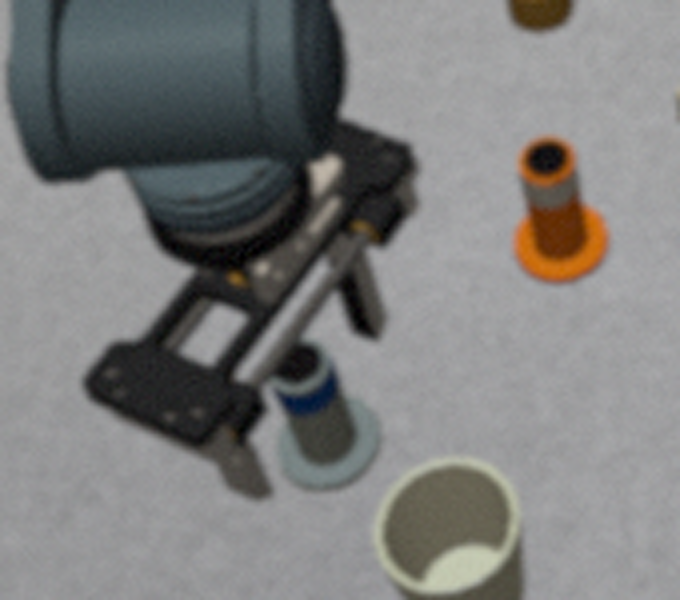

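The fingers straddle the tube in the scene view (tube at crop (315,400)) and are clear of the cup and the spare. I close the claw.

```bash
python3 -m inch '[{"offset":[0,0,0],"dr":[0,0,0],"claw":0.2},{"offset":[0,0,0],"dr":[0,0,0],"claw":0.2},{"offset":[0,0,0],"dr":[0,0,0],"claw":0.2},{"offset":[0,0,0],"dr":[0,0,0],"claw":0.2},{"offset":[0,0,0],"dr":[0,0,0],"claw":0.2},{"offset":[0,0,0],"dr":[0,0,0],"claw":0.2},{"offset":[0,0,0],"dr":[0,0,0],"claw":0.2},{"offset":[0,0,0],"dr":[0,0,0],"claw":0.2},{"offset":[0,0,0],"dr":[0,0,0],"claw":0.2},{"offset":[0,0,0],"dr":[0,0,0],"claw":0.2}]'
```

```text
time: 3.2
ee_pos: [0.5484, -0.3278, 0.0384]
orientation: [-180.0, 0.0, 19.1]
contact_force: [-0.2, 0.9, 0.2]
finger_gap: 0.031
```

```bash
python3 -m inch '[{"offset":[0,0,5],"dr":[0,0,0],"claw":0.2},{"offset":[0,0,10],"dr":[0,0,0],"claw":0.2},{"offset":[0,0,15],"dr":[0,0,0],"claw":0.2},{"offset":[0,0,20],"dr":[0,0,0],"claw":0.2},{"offset":[0,0,20],"dr":[0,0,0],"claw":0.2},{"offset":[0,0,20],"dr":[0,0,0],"claw":0.2},{"offset":[0,0,15],"dr":[0,0,0],"claw":0.2},{"offset":[0,0,10],"dr":[0,0,0],"claw":0.2},{"offset":[0,0,0],"dr":[0,0,0],"claw":0.2},{"offset":[0,0,0],"dr":[0,0,0],"claw":0.2}]'
python3 - <<'E'
from h import *
d=snap('scene','s2');cv2.imwrite('pics/s2b.png',cv2.resize(d['frame'][180:350,130:300,::-1],None,fx=3.5,fy=3.5,interpolation=cv2.INTER_CUBIC))
snap('top','t2');print(arm.state()['contact_force'],arm.state()['torque'])
E
```

```text
time: 4.2
ee_pos: [0.5482, -0.3276, 0.153]
orientation: [-180.0, 0.0, 19.1]
contact_force: [-0.7, 0.6, -3.0]
finger_gap: 0.0312
[-0.23589351  0.40303579 -3.64954236] [ 0.02139188 -0.01170192 -0.00152771]
```

View pics/s2b.png

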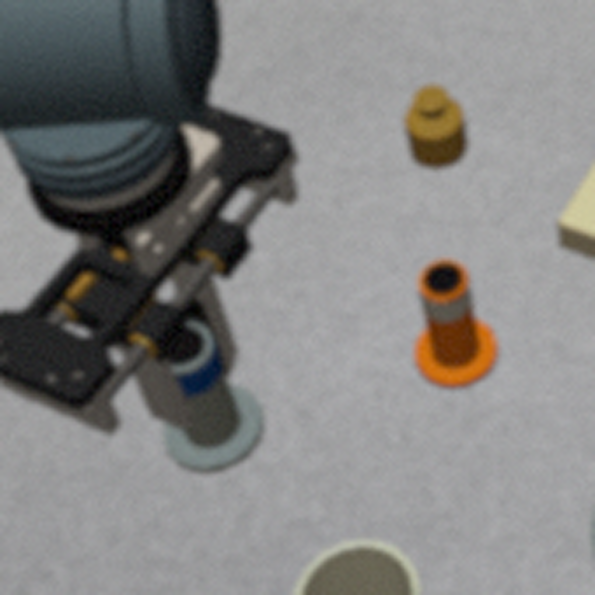

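View pics/t2.png

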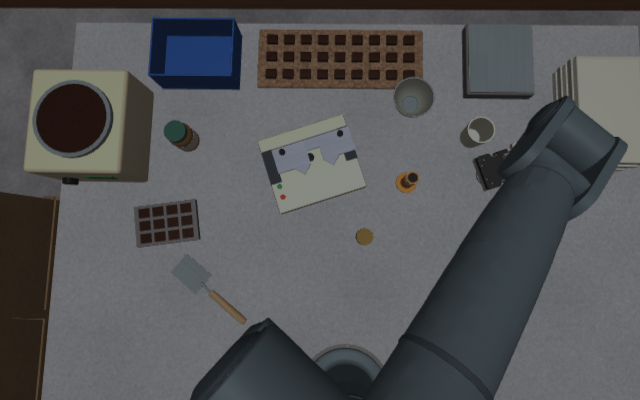

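The barrel is held upright and off the bench, with a load of about 3 N. I carry it high over the spare to the clear front of the deck.

```bash
python3 -m inch '[{"offset":[-1,20,0],"dr":[0,0,0],"claw":0.2},{"offset":[-2,35,0],"dr":[0,0,0],"claw":0.2},{"offset":[-2,45,0],"dr":[0,0,0],"claw":0.2},{"offset":[-3,48,0],"dr":[0,0,0],"claw":0.2},{"offset":[-3,48,0],"dr":[0,0,0],"claw":0.2},{"offset":[-3,48,0],"dr":[0,0,0],"claw":0.2},{"offset":[-3,48,0],"dr":[0,0,0],"claw":0.2},{"offset":[-2,45,0],"dr":[0,0,0],"claw":0.2},{"offset":[-2,35,0],"dr":[0,0,0],"claw":0.2},{"offset":[0,20,0],"dr":[0,0,0],"claw":0.2}]'
python3 -m inch '[{"offset":[0,0,0],"dr":[0,0,0],"claw":0.2},{"offset":[0,0,-10],"dr":[0,0,0],"claw":0.2},{"offset":[0,0,-15],"dr":[0,0,0],"claw":0.2},{"offset":[0,0,-15],"dr":[0,0,0],"claw":0.2},{"offset":[0,0,-15],"dr":[0,0,0],"claw":0.2},{"offset":[0,0,-12],"dr":[0,0,0],"claw":0.2},{"offset":[0,0,-6],"dr":[0,0,0],"claw":0.2},{"offset":[0,0,0],"dr":[0,0,0],"claw":0.2},{"offset":[0,0,0],"dr":[0,0,0],"claw":0.2},{"offset":[0,0,0],"dr":[0,0,0],"claw":0.2}]'
python3 - <<'E'
from h import *
print(arm.state()['ee_pos'],arm.state()['contact_force'])
d=snap('scene','s3');cv2.imwrite('pics/s3b.png',cv2.resize(d['frame'][130:290,260:420,::-1],None,fx=3.75,fy=3.75,interpolation=cv2.INTER_CUBIC))
d=snap('top','t3');cv2.imwrite('pics/t3b.png',cv2.resize(d['frame'][105:220,245:375,::-1],None,fx=5,fy=5,interpolation=cv2.INTER_CUBIC))
E
```

```text
time: 5.3
ee_pos: [0.5256, 0.0677, 0.1527]
orientation: [-179.9, 0.1, 19.2]
contact_force: [0.9, -0.6, -3.8]
finger_gap: 0.0309
time: 6.3
ee_pos: [0.5282, 0.0641, 0.0813]
orientation: [180.0, -0.1, 19.1]
contact_force: [-0.3, -0.6, -3.1]
finger_gap: 0.0312
[0.52822248 0.06406805 0.08131232] [-0.2761346  -0.59319636 -3.06282221]
```

View pics/s3b.png

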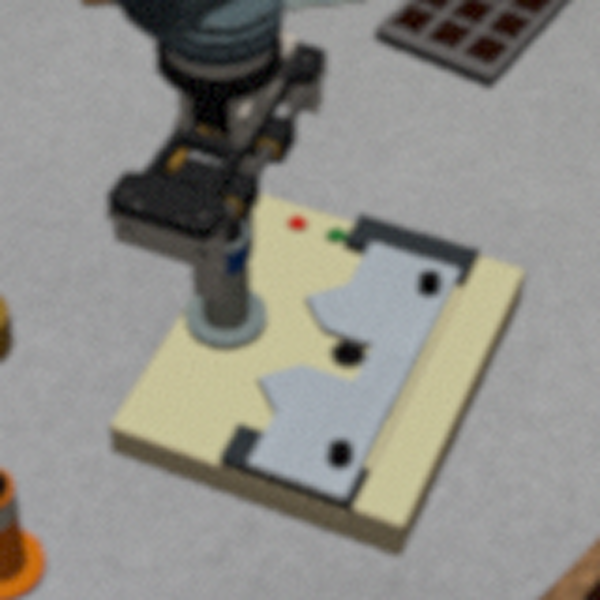

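View pics/t3b.png

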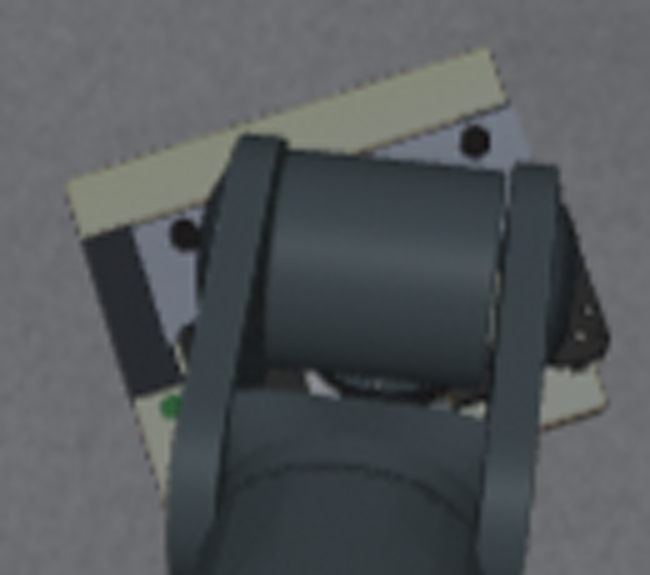

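The scene view shows the barrel upright over the clear deck, with its flange at crop (227,322) and the slot mouth to its right. The top view is blocked by the arm. I check the slot line from the scene camera and lower towards the deck.

```bash
python3 -m inch '[{"offset":[0,0,-3],"dr":[0,0,0],"claw":0.2},{"offset":[0,0,-3],"dr":[0,0,0],"claw":0.2},{"offset":[0,0,-2],"dr":[0,0,0],"claw":0.2},{"offset":[0,0,-1],"dr":[0,0,0],"claw":0.2},{"offset":[0,0,-1],"dr":[0,0,0],"claw":0.2},{"offset":[0,0,-0.5],"dr":[0,0,0],"claw":0.2},{"offset":[0,0,-0.5],"dr":[0,0,0],"claw":0.2},{"offset":[0,0,0],"dr":[0,0,0],"claw":0.2},{"offset":[0,0,0],"dr":[0,0,0],"claw":0.2},{"offset":[0,0,0],"dr":[0,0,0],"claw":0.2}]'
python3 - <<'E'
from h import *
d=dict(np.load('pics/s3.npz'))
yaw=np.radians(19.1);X=np.array([np.cos(yaw),np.sin(yaw)]);Y=np.array([-X[1],X[0]]);o=np.array([.6023,.1044])
H=lambda x,y,h:(lambda q:(1000*np.array([q@X,q@Y])).round(1))(ray(d,260+(x+.5)/3.75-.5,130+(y+.5)/3.75-.5,h)[:2]-o)
for n,p in dict(tipL=(307,300,.045),tipR=(262,380,.045),throatL=(325,332,.045),kL=(429,278,.055),kR=(340,449,.055),deckfrontR=(112,432,.03),stepBackR=(402,528,.036),stepbackL=(523,270,.036),flange=(227,320,.046)).items(): print(n,H(*p))
cv2.imwrite('pics/s3c.png',cv2.resize(d['frame'][190:260,320:390,::-1],None,fx=8,fy=8,interpolation=cv2.INTER_CUBIC))
E
```

```text
time: 7.4
ee_pos: [0.5275, 0.0641, 0.0695]
orientation: [180.0, -0.0, 19.1]
contact_force: [0.8, -0.1, -3.4]
finger_gap: 0.0313
tipL [-38.1  23.2]
tipR [-37.3 -53.9]
throatL [-15.8   1.4]
kL [33.  67.2]
kR [ 33.  -92.8]
deckfrontR [-113.2 -122.3]
stepBackR [  85.6 -119.7]
stepbackL [ 85.  118.4]
flange [-79.7 -16.4]
```

View pics/s3c.png

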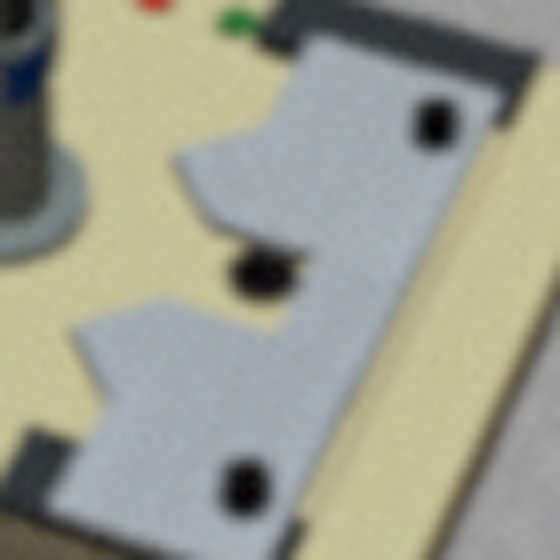

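Both views agree on the slot line at y ≈ −14 mm; the barrel is at about −13.6. I feel for the deck.

```bash
python3 -m inch '[{"offset":[0,0,-0.3],"dr":[0,0,0],"claw":0.2},{"offset":[0,0,-0.3],"dr":[0,0,0],"claw":0.2},{"offset":[0,0,-0.2],"dr":[0,0,0],"claw":0.2},{"offset":[0,0,-0.2],"dr":[0,0,0],"claw":0.2},{"offset":[0,0,0],"dr":[0,0,0],"claw":0.2},{"offset":[0,0,0],"dr":[0,0,0],"claw":0.2},{"offset":[0,0,0],"dr":[0,0,0],"claw":0.2},{"offset":[0,0,0],"dr":[0,0,0],"claw":0.2},{"offset":[0,0,0],"dr":[0,0,0],"claw":0.2},{"offset":[0,0,0],"dr":[0,0,0],"claw":0.2}]'
```

```text
time: 8.4
ee_pos: [0.5275, 0.0641, 0.0685]
orientation: [180.0, -0.0, 19.1]
contact_force: [-0.4, -0.1, -2.9]
finger_gap: 0.0311
```

```bash
python3 -m inch '[{"offset":[0,0,-0.3],"dr":[0,0,0],"claw":0.2},{"offset":[0,0,-0.2],"dr":[0,0,0],"claw":0.2},{"offset":[0,0,0],"dr":[0,0,0],"claw":0.2},{"offset":[0,0,0],"dr":[0,0,0],"claw":0.2},{"offset":[0,0,0],"dr":[0,0,0],"claw":0.2},{"offset":[0,0,0],"dr":[0,0,0],"claw":0.2},{"offset":[0,0,0],"dr":[0,0,0],"claw":0.2},{"offset":[0,0,0],"dr":[0,0,0],"claw":0.2},{"offset":[0,0,0],"dr":[0,0,0],"claw":0.2},{"offset":[0,0,0],"dr":[0,0,0],"claw":0.2}]'
```

```text
time: 9.4
ee_pos: [0.5276, 0.0641, 0.0683]
orientation: [-180.0, -0.0, 19.1]
contact_force: [-3.5, 0.6, 5.6]
finger_gap: 0.0311
```

Deck contact is felt at TCP z ≈ 0.0684. I ease off 0.4 mm and slide 40 mm along the slot axis into the mouth.

```bash
python3 -m inch '[{"offset":[0,0,0.4],"dr":[0,0,0],"claw":0.2},{"offset":[3.8,1.3,0],"dr":[0,0,0],"claw":0.2},{"offset":[5.7,1.9,0],"dr":[0,0,0],"claw":0.2},{"offset":[5.7,1.9,0],"dr":[0,0,0],"claw":0.2},{"offset":[5.7,1.9,0],"dr":[0,0,0],"claw":0.2},{"offset":[5.7,1.9,0],"dr":[0,0,0],"claw":0.2},{"offset":[5.7,1.9,0],"dr":[0,0,0],"claw":0.2},{"offset":[3.8,1.3,0],"dr":[0,0,0],"claw":0.2},{"offset":[1.8,0.6,0],"dr":[0,0,0],"claw":0.2},{"offset":[0,0,0],"dr":[0,0,0],"claw":0.2}]'
python3 - <<'E'
from h import *
print(arm.state()['ee_pos'],arm.state()['contact_force'])
d=snap('scene','s4');cv2.imwrite('pics/s4b.png',cv2.resize(d['frame'][170:260,300:400,::-1],None,fx=6,fy=6,interpolation=cv2.INTER_CUBIC))
E
```

```text
time: 10.4
ee_pos: [0.5659, 0.0768, 0.0684]
orientation: [180.0, -0.0, 19.1]
contact_force: [-2.3, -1.6, 3.5]
finger_gap: 0.0309
[0.56587554 0.07678066 0.06835886] [-2.33203257 -1.56429482  3.52660125]
```

View pics/s4b.png

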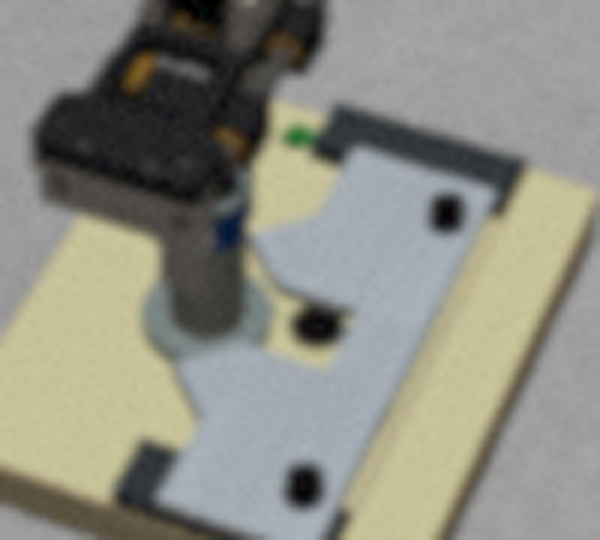

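The flange is now under the plate at the mouth and the tube is between the tips (crop (205,330)). Loads are small. I go on 16 mm.

```bash
python3 -m inch '[{"offset":[1.9,0.6,0.2],"dr":[0,0,0],"claw":0.2},{"offset":[1.9,0.7,0],"dr":[0,0,0],"claw":0.2},{"offset":[1.9,0.6,0],"dr":[0,0,0],"claw":0.2},{"offset":[1.9,0.7,0],"dr":[0,0,0],"claw":0.2},{"offset":[1.9,0.6,0],"dr":[0,0,0],"claw":0.2},{"offset":[1.9,0.7,0],"dr":[0,0,0],"claw":0.2},{"offset":[1.9,0.6,0],"dr":[0,0,0],"claw":0.2},{"offset":[1.9,0.7,0],"dr":[0,0,0],"claw":0.2},{"offset":[0,0,0],"dr":[0,0,0],"claw":0.2},{"offset":[0,0,0],"dr":[0,0,0],"claw":0.2}]'
```

```text
time: 11.45
ee_pos: [0.5811, 0.0822, 0.0684]
orientation: [180.0, -0.1, 19.1]
contact_force: [0.9, -0.2, -2.5]
finger_gap: 0.031
```

```bash
python3 -m inch '[{"offset":[0.5,0.2,0],"dr":[0,0,0],"claw":0.2},{"offset":[0.5,0.2,0],"dr":[0,0,0],"claw":0.2},{"offset":[0.5,0.1,0],"dr":[0,0,0],"claw":0.2},{"offset":[0.5,0.2,0],"dr":[0,0,0],"claw":0.2},{"offset":[0.5,0.2,0],"dr":[0,0,0],"claw":0.2},{"offset":[0.5,0.1,0],"dr":[0,0,0],"claw":0.2},{"offset":[0.5,0.2,0],"dr":[0,0,0],"claw":0.2},{"offset":[0.5,0.2,0],"dr":[0,0,0],"claw":0.2},{"offset":[0,0,0],"dr":[0,0,0],"claw":0.2},{"offset":[0,0,0],"dr":[0,0,0],"claw":0.2}]'
```

```text
time: 12.45
ee_pos: [0.5846, 0.0835, 0.0684]
orientation: [-180.0, -0.0, 19.1]
contact_force: [-0.2, 0.1, -2.5]
finger_gap: 0.031
```

```bash
python3 -m inch '[{"offset":[0.5,0.2,0],"dr":[0,0,0],"claw":0.2},{"offset":[0.5,0.2,0],"dr":[0,0,0],"claw":0.2},{"offset":[0.5,0.1,0],"dr":[0,0,0],"claw":0.2},{"offset":[0.5,0.2,0],"dr":[0,0,0],"claw":0.2},{"offset":[0.5,0.2,0],"dr":[0,0,0],"claw":0.2},{"offset":[0.5,0.1,0],"dr":[0,0,0],"claw":0.2},{"offset":[0.5,0.2,0],"dr":[0,0,0],"claw":0.2},{"offset":[0.5,0.2,0],"dr":[0,0,0],"claw":0.2},{"offset":[0,0,0],"dr":[0,0,0],"claw":0.2},{"offset":[0,0,0],"dr":[0,0,0],"claw":0.2}]'
```

```text
time: 13.45
ee_pos: [0.5886, 0.0848, 0.0686]
orientation: [180.0, 0.0, 19.1]
contact_force: [0.4, 0.5, -2.2]
finger_gap: 0.031
```

```bash
python3 -m inch '[{"offset":[0.6,0.2,0],"dr":[0,0,0],"claw":0.2},{"offset":[0.6,0.2,0],"dr":[0,0,0],"claw":0.2},{"offset":[0.6,0.2,0],"dr":[0,0,0],"claw":0.2},{"offset":[0.6,0.2,0],"dr":[0,0,0],"claw":0.2},{"offset":[0.6,0.2,0],"dr":[0,0,0],"claw":0.2},{"offset":[0.6,0.2,0],"dr":[0,0,0],"claw":0.2},{"offset":[0.6,0.2,0],"dr":[0,0,0],"claw":0.2},{"offset":[0.6,0.2,0],"dr":[0,0,0],"claw":0.2},{"offset":[0,0,0],"dr":[0,0,0],"claw":0.2},{"offset":[0,0,0],"dr":[0,0,0],"claw":0.2}]'
python3 - <<'E'
from h import *
print(arm.state()['ee_pos'],arm.state()['contact_force'])
d=snap('scene','s5');cv2.imwrite('pics/s5b.png',cv2.resize(d['frame'][170:260,300:400,::-1],None,fx=6,fy=6,interpolation=cv2.INTER_CUBIC))
E
```

```text
time: 14.45
ee_pos: [0.5934, 0.0864, 0.0685]
orientation: [-180.0, 0.0, 19.1]
contact_force: [0.4, -0.5, -2.6]
finger_gap: 0.031
[0.5933557  0.08641821 0.06853772] [ 0.44510004 -0.53022845 -2.62127227]
```

View pics/s5b.png

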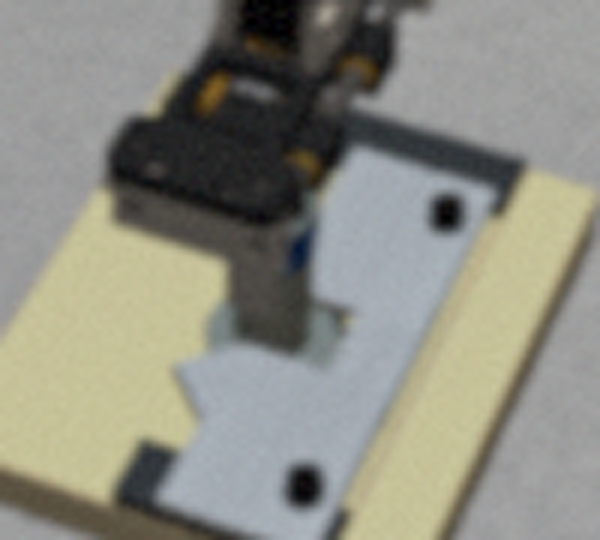

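The tube stands in the slot's throat with no side load. I continue.

```bash
python3 -m inch '[{"offset":[0.8,0.3,0],"dr":[0,0,0],"claw":0.2},{"offset":[0.8,0.2,0],"dr":[0,0,0],"claw":0.2},{"offset":[0.8,0.3,0],"dr":[0,0,0],"claw":0.2},{"offset":[0.8,0.3,0],"dr":[0,0,0],"claw":0.2},{"offset":[0.8,0.3,0],"dr":[0,0,0],"claw":0.2},{"offset":[0.8,0.3,0],"dr":[0,0,0],"claw":0.2},{"offset":[0.8,0.3,0],"dr":[0,0,0],"claw":0.2},{"offset":[0.8,0.2,0],"dr":[0,0,0],"claw":0.2},{"offset":[0,0,0],"dr":[0,0,0],"claw":0.2},{"offset":[0,0,0],"dr":[0,0,0],"claw":0.2}]'
```

```text
time: 15.5
ee_pos: [0.5998, 0.0886, 0.0685]
orientation: [-180.0, 0.0, 19.1]
contact_force: [-0.8, -0.4, -3.6]
finger_gap: 0.0308
```

```bash
python3 -m inch '[{"offset":[0.4,0.1,0],"dr":[0,0,0],"claw":0.2},{"offset":[0.4,0.2,0],"dr":[0,0,0],"claw":0.2},{"offset":[0.4,0.1,0],"dr":[0,0,0],"claw":0.2},{"offset":[0.4,0.1,0],"dr":[0,0,0],"claw":0.2},{"offset":[0.4,0.1,0],"dr":[0,0,0],"claw":0.2},{"offset":[0.3,0.1,0],"dr":[0,0,0],"claw":0.2},{"offset":[0,0,0],"dr":[0,0,0],"claw":0.2},{"offset":[0,0,0],"dr":[0,0,0],"claw":0.2},{"offset":[0,0,0],"dr":[0,0,0],"claw":0.2},{"offset":[0,0,0],"dr":[0,0,0],"claw":0.2}]'
```

```text
time: 16.5
ee_pos: [0.6021, 0.0893, 0.0686]
orientation: [-180.0, -0.0, 19.1]
contact_force: [-0.3, 0.9, -3.2]
finger_gap: 0.0308
```

```bash
python3 -m inch '[{"offset":[0.3,0.1,0],"dr":[0,0,0],"claw":0.2},{"offset":[0.3,0.1,0],"dr":[0,0,0],"claw":0.2},{"offset":[0.3,0.1,0],"dr":[0,0,0],"claw":0.2},{"offset":[0.3,0.1,0],"dr":[0,0,0],"claw":0.2},{"offset":[0.3,0.1,0],"dr":[0,0,0],"claw":0.2},{"offset":[0,0,0],"dr":[0,0,0],"claw":0.2},{"offset":[0,0,0],"dr":[0,0,0],"claw":0.2},{"offset":[0,0,0],"dr":[0,0,0],"claw":0.2},{"offset":[0,0,0],"dr":[0,0,0],"claw":0.2},{"offset":[0,0,0],"dr":[0,0,0],"claw":0.2}]'
```

```text
time: 17.5
ee_pos: [0.6035, 0.0898, 0.0686]
orientation: [-180.0, 0.0, 19.1]
contact_force: [-0.4, -0.4, -2.6]
finger_gap: 0.0313
```

```bash
python3 -m inch '[{"offset":[0.2,0.1,0],"dr":[0,0,0],"claw":0.2},{"offset":[0.2,0.1,0],"dr":[0,0,0],"claw":0.2},{"offset":[0.2,0,0],"dr":[0,0,0],"claw":0.2},{"offset":[0.2,0.1,0],"dr":[0,0,0],"claw":0.2},{"offset":[0.1,0,0],"dr":[0,0,0],"claw":0.2},{"offset":[0,0,0],"dr":[0,0,0],"claw":0.2},{"offset":[0,0,0],"dr":[0,0,0],"claw":0.2},{"offset":[0,0,0],"dr":[0,0,0],"claw":0.2},{"offset":[0,0,0],"dr":[0,0,0],"claw":0.2},{"offset":[0,0,0],"dr":[0,0,0],"claw":0.2}]'
```

```text
time: 18.5
ee_pos: [0.6045, 0.0901, 0.0686]
orientation: [-180.0, -0.0, 19.1]
contact_force: [0.3, 0.1, -2.9]
finger_gap: 0.0312
```

```bash
python3 -m inch '[{"offset":[0.2,0.1,0],"dr":[0,0,0],"claw":0.2},{"offset":[0.2,0.1,0],"dr":[0,0,0],"claw":0.2},{"offset":[0.2,0,0],"dr":[0,0,0],"claw":0.2},{"offset":[0.2,0.1,0],"dr":[0,0,0],"claw":0.2},{"offset":[0.1,0,0],"dr":[0,0,0],"claw":0.2},{"offset":[0,0,0],"dr":[0,0,0],"claw":0.2},{"offset":[0,0,0],"dr":[0,0,0],"claw":0.2},{"offset":[0,0,0],"dr":[0,0,0],"claw":0.2},{"offset":[0,0,0],"dr":[0,0,0],"claw":0.2},{"offset":[0,0,0],"dr":[0,0,0],"claw":0.2}]'
```

```text
time: 19.5
ee_pos: [0.6053, 0.0904, 0.0685]
orientation: [-180.0, 0.0, 19.1]
contact_force: [0.2, 0.4, -3.5]
finger_gap: 0.0309
```

```bash
python3 -m inch '[{"offset":[0.2,0.1,0],"dr":[0,0,0],"claw":0.2},{"offset":[0.2,0.1,0],"dr":[0,0,0],"claw":0.2},{"offset":[0.2,0,0],"dr":[0,0,0],"claw":0.2},{"offset":[0.2,0.1,0],"dr":[0,0,0],"claw":0.2},{"offset":[0.1,0,0],"dr":[0,0,0],"claw":0.2},{"offset":[0,0,0],"dr":[0,0,0],"claw":0.2},{"offset":[0,0,0],"dr":[0,0,0],"claw":0.2},{"offset":[0,0,0],"dr":[0,0,0],"claw":0.2},{"offset":[0,0,0],"dr":[0,0,0],"claw":0.2},{"offset":[0,0,0],"dr":[0,0,0],"claw":0.2}]'
```

```text
time: 20.5
ee_pos: [0.6062, 0.0907, 0.0685]
orientation: [-180.0, 0.0, 19.1]
contact_force: [-0.5, -0.7, -3.7]
finger_gap: 0.0307
```

```bash
python3 -m inch '[{"offset":[0.2,0.1,0],"dr":[0,0,0],"claw":0.2},{"offset":[0.2,0.1,0],"dr":[0,0,0],"claw":0.2},{"offset":[0.2,0,0],"dr":[0,0,0],"claw":0.2},{"offset":[0.2,0.1,0],"dr":[0,0,0],"claw":0.2},{"offset":[0,0,0],"dr":[0,0,0],"claw":0.2},{"offset":[0,0,0],"dr":[0,0,0],"claw":0.2},{"offset":[0,0,0],"dr":[0,0,0],"claw":0.2},{"offset":[0,0,0],"dr":[0,0,0],"claw":0.2},{"offset":[0,0,0],"dr":[0,0,0],"claw":0.2},{"offset":[0,0,0],"dr":[0,0,0],"claw":0.2}]'
python3 - <<'E'
from h import *
d=snap('scene','s6');cv2.imwrite('pics/s6b.png',cv2.resize(d['frame'][170:260,300:400,::-1],None,fx=6,fy=6,interpolation=cv2.INTER_CUBIC))
E
```

```text
time: 21.5
ee_pos: [0.607, 0.091, 0.0686]
orientation: [-180.0, -0.0, 19.1]
contact_force: [-0.2, -0.8, -3.3]
finger_gap: 0.0309
```

View pics/s6b.png

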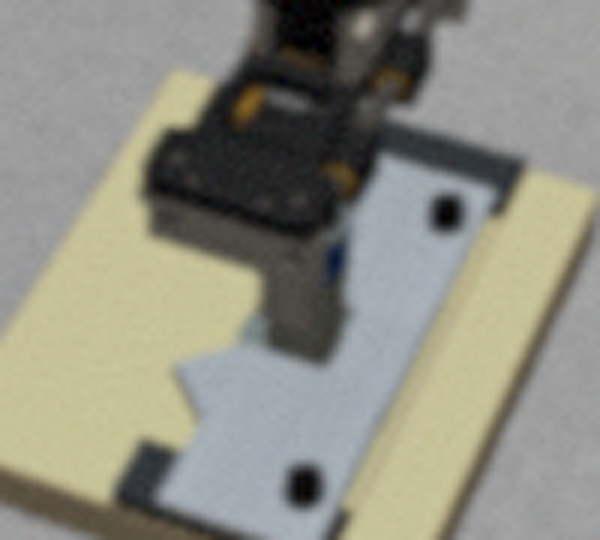

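The tube is almost at the slot's end, but no end contact is felt yet. More small steps.

```bash
python3 -m inch '[{"offset":[0.2,0.1,0],"dr":[0,0,0],"claw":0.2},{"offset":[0.2,0.1,0],"dr":[0,0,0],"claw":0.2},{"offset":[0.2,0,0],"dr":[0,0,0],"claw":0.2},{"offset":[0.2,0.1,0],"dr":[0,0,0],"claw":0.2},{"offset":[0,0,0],"dr":[0,0,0],"claw":0.2},{"offset":[0,0,0],"dr":[0,0,0],"claw":0.2},{"offset":[0,0,0],"dr":[0,0,0],"claw":0.2},{"offset":[0,0,0],"dr":[0,0,0],"claw":0.2},{"offset":[0,0,0],"dr":[0,0,0],"claw":0.2},{"offset":[0,0,0],"dr":[0,0,0],"claw":0.2}]'
```

```text
time: 22.55
ee_pos: [0.6076, 0.0912, 0.0685]
orientation: [-180.0, 0.0, 19.1]
contact_force: [-4.0, -1.7, -1.7]
finger_gap: 0.0309
```

```bash
python3 -m inch '[{"offset":[0.2,0.1,0],"dr":[0,0,0],"claw":0.2},{"offset":[0.1,0,0],"dr":[0,0,0],"claw":0.2},{"offset":[0,0,0],"dr":[0,0,0],"claw":0.2},{"offset":[0,0,0],"dr":[0,0,0],"claw":0.2},{"offset":[0,0,0],"dr":[0,0,0],"claw":0.2},{"offset":[0,0,0],"dr":[0,0,0],"claw":0.2},{"offset":[0,0,0],"dr":[0,0,0],"claw":0.2},{"offset":[0,0,0],"dr":[0,0,0],"claw":0.2},{"offset":[0,0,0],"dr":[0,0,0],"claw":0.2},{"offset":[0,0,0],"dr":[0,0,0],"claw":0.2}]'
```

```text
time: 23.55
ee_pos: [0.6077, 0.0913, 0.0685]
orientation: [-180.0, 0.1, 19.1]
contact_force: [-5.0, -1.8, 0.6]
finger_gap: 0.0312
```

End contact is firm at about 5 N and the TCP has stopped advancing. I set the flange down the last fraction and open.

```bash
python3 -m inch '[{"offset":[0,0,-0.2],"dr":[0,0,0],"claw":0.2},{"offset":[0,0,0],"dr":[0,0,0],"claw":0.2},{"offset":[0,0,0],"dr":[0,0,0],"claw":0.3},{"offset":[0,0,0],"dr":[0,0,0],"claw":0.4},{"offset":[0,0,0],"dr":[0,0,0],"claw":0.5},{"offset":[0,0,0],"dr":[0,0,0],"claw":0.6},{"offset":[0,0,0],"dr":[0,0,0],"claw":0.7},{"offset":[0,0,0],"dr":[0,0,0],"claw":0.8},{"offset":[0,0,0],"dr":[0,0,0],"claw":0.8},{"offset":[0,0,0],"dr":[0,0,0],"claw":0.8}]'
python3 - <<'E'
from h import *
d=snap('scene','s7');cv2.imwrite('pics/s7b.png',cv2.resize(d['frame'][170:260,300:400,::-1],None,fx=6,fy=6,interpolation=cv2.INTER_CUBIC))
E
```

```text
time: 24.55
ee_pos: [0.6082, 0.0914, 0.0683]
orientation: [-180.0, -0.0, 19.1]
contact_force: [1.0, 0.8, -0.0]
finger_gap: 0.0753
```

View pics/s7b.png

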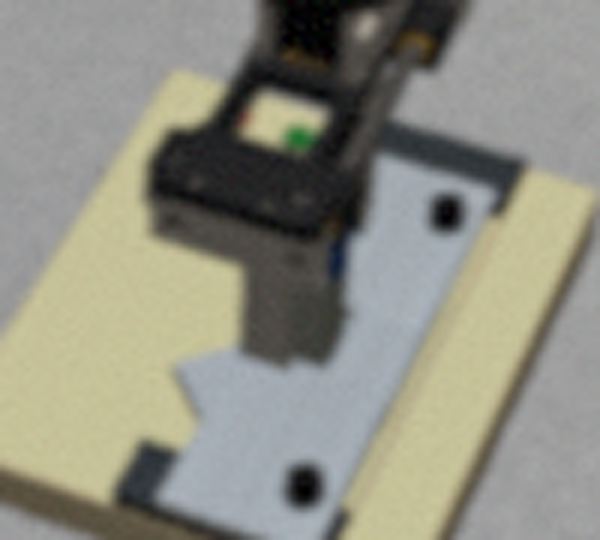

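Opened cleanly; the barrel still stands. I raise clear and draw back for a look from above.

```bash
python3 -m inch '[{"offset":[0,0,5],"dr":[0,0,0],"claw":0.8},{"offset":[0,0,10],"dr":[0,0,0],"claw":0.8},{"offset":[0,0,15],"dr":[0,0,0],"claw":0.8},{"offset":[0,0,20],"dr":[0,0,0],"claw":0.8},{"offset":[0,0,20],"dr":[0,0,0],"claw":0.8},{"offset":[0,0,15],"dr":[0,0,0],"claw":0.8},{"offset":[0,0,10],"dr":[0,0,0],"claw":0.8},{"offset":[-30,0,0],"dr":[0,0,0],"claw":0.8},{"offset":[-40,0,0],"dr":[0,0,0],"claw":0.8},{"offset":[-40,0,0],"dr":[0,0,0],"claw":0.8}]'
python3 -m inch '[{"offset":[-20,-40,0],"dr":[0,0,0],"claw":0.8},{"offset":[0,-40,0],"dr":[0,0,0],"claw":0.8},{"offset":[0,-40,0],"dr":[0,0,0],"claw":0.8},{"offset":[0,-40,0],"dr":[0,0,0],"claw":0.6},{"offset":[0,-20,0],"dr":[0,0,0],"claw":0.4},{"offset":[0,0,0],"dr":[0,0,0],"claw":0.2},{"offset":[0,0,0],"dr":[0,0,0],"claw":0},{"offset":[0,0,0],"dr":[0,0,0],"claw":0},{"offset":[0,0,0],"dr":[0,0,0],"claw":0},{"offset":[0,0,0],"dr":[0,0,0],"claw":0}]'
python3 - <<'E'
from h import *
d=snap('scene','s8');cv2.imwrite('pics/s8b.png',cv2.resize(d['frame'][170:260,300:400,::-1],None,fx=6,fy=6,interpolation=cv2.INTER_CUBIC))
d=snap('top','t8');cv2.imwrite('pics/t8b.png',cv2.resize(d['frame'][105:220,245:375,::-1],None,fx=5,fy=5,interpolation=cv2.INTER_CUBIC))
E
```

```text
time: 25.6
ee_pos: [0.4968, 0.0914, 0.1633]
orientation: [-180.0, 0.0, 19.1]
contact_force: [-0.0, -0.3, 1.5]
finger_gap: 0.0754
time: 26.6
ee_pos: [0.4782, -0.0877, 0.1633]
orientation: [-180.0, 0.0, 19.2]
contact_force: [-0.3, 0.5, 0.2]
finger_gap: 0.0227
```

View pics/s8b.png

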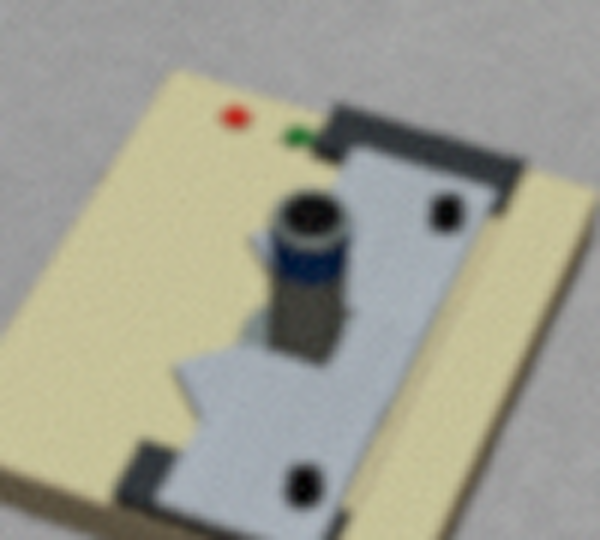

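View pics/t8b.png

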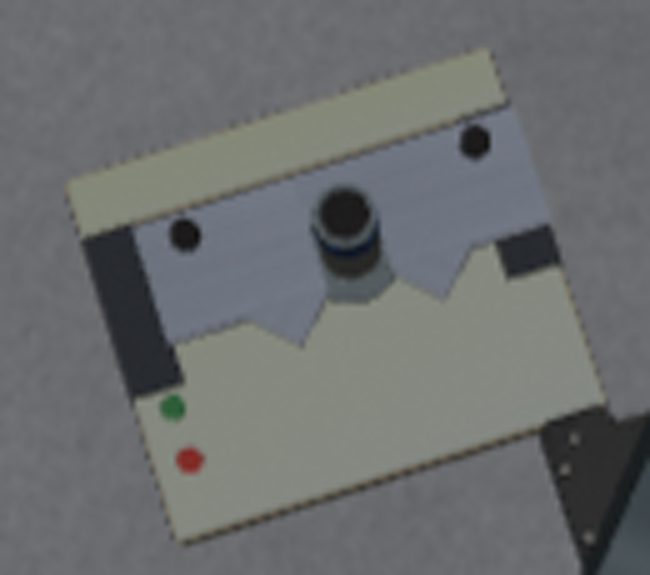

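View pics/t8.png

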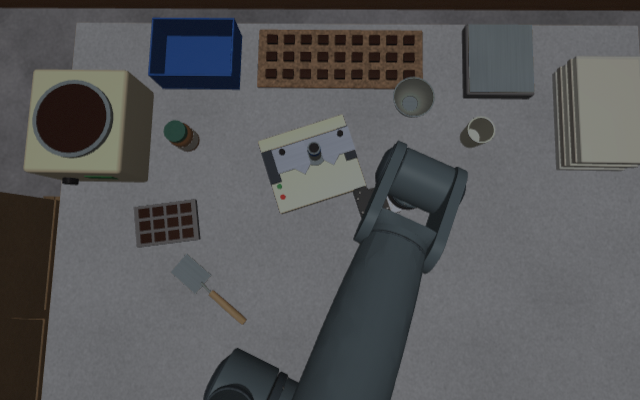

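```bash
python3 - <<'E'
from h import *
d=dict(np.load('pics/t8.npz'));s=dict(np.load('pics/s8.npz'))
yaw=np.radians(19.1);X=np.array([np.cos(yaw),np.sin(yaw)]);Y=np.array([-X[1],X[0]]);o=np.array([.6023,.1044])
f=lambda q:(1000*np.array([(q[:2]-o)@X,(q[:2]-o)@Y])).round(1)
t=lambda x,y,h:f(ray(d,245+(x+.5)/5-.5,105+(y+.5)/5-.5,h))
c=lambda x,y,h:f(ray(s,300+(x+.5)/6-.5,170+(y+.5)/6-.5,h))
print('top rim',t(345,216,.114),'bore',t(344,212,.114)); print('scene rim',c(311,218,.114),'bore',c(310,214,.114))
print('scene slot end at foot',c(348,312,.045), c(322,365,.045),'flange rear, top',t(352,304,.036),'scene flange rear',c(247,335,.036))
cv2.imwrite('pics/s8z.png',cv2.resize(s['frame'][195:235,330:370,::-1],None,fx=14,fy=14,interpolation=cv2.INTER_CUBIC))
cv2.imwrite('pics/t8z.png',cv2.resize(d['frame'][138:170,298:330,::-1],None,fx=18,fy=18,interpolation=cv2.INTER_CUBIC))
E
```

```text
top rim [  0.5 -14.5] bore [  2.6 -14.6]
scene rim [  1.9 -15. ] bore [  0.7 -13.2]
scene slot end at foot [14.1  2.4] [ 15.  -28.5] flange rear, top [-26.6  -6.3] scene flange rear [-22.  -19.1]
```

View pics/s8z.png

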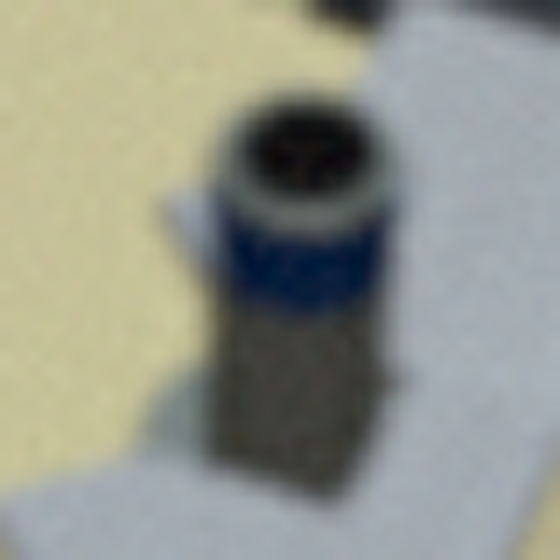

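View pics/t8z.png

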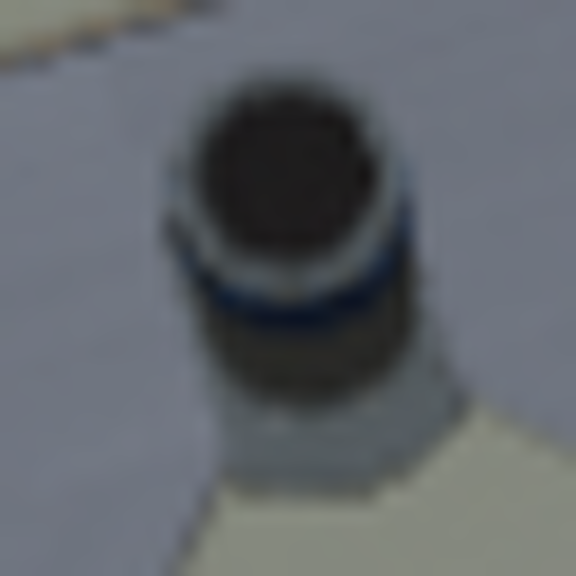

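Both views put the axis at about x = +1 ± 1 mm, y ≈ −14 mm, with the tube against the slot end. To make sure it is fully home, I'll nudge it gently from behind, low down, with the fingers shut.

```bash
python3 -m inch '[{"offset":[8,16,0],"dr":[0,0,0],"claw":0},{"offset":[14,28,0],"dr":[0,0,0],"claw":0},{"offset":[16,33,0],"dr":[0,0,0],"claw":0},{"offset":[16,33,0],"dr":[0,0,0],"claw":0},{"offset":[13,28,0],"dr":[0,0,0],"claw":0},{"offset":[9,17,0],"dr":[0,0,0],"claw":0},{"offset":[5,7,0],"dr":[0,0,0],"claw":0},{"offset":[0,0,0],"dr":[0,0,0],"claw":0},{"offset":[0,0,-10],"dr":[0,0,0],"claw":0},{"offset":[0,0,-10],"dr":[0,0,0],"claw":0}]'
python3 -m inch '[{"offset":[0,0,-15],"dr":[0,0,0],"claw":0},{"offset":[0,0,-15],"dr":[0,0,0],"claw":0},{"offset":[0,0,-15],"dr":[0,0,0],"claw":0},{"offset":[0,0,-15],"dr":[0,0,0],"claw":0},{"offset":[0,0,-12],"dr":[0,0,0],"claw":0},{"offset":[0,0,-9],"dr":[0,0,0],"claw":0},{"offset":[0,0,-5],"dr":[0,0,0],"claw":0},{"offset":[0,0,0],"dr":[0,0,0],"claw":0},{"offset":[0,0,0],"dr":[0,0,0],"claw":0},{"offset":[0,0,0],"dr":[0,0,0],"claw":0}]'
python3 - <<'E'
from h import *
d=snap('scene','s9');cv2.imwrite('pics/s9b.png',cv2.resize(d['frame'][170:260,300:400,::-1],None,fx=6,fy=6,interpolation=cv2.INTER_CUBIC))
E
```

```text
time: 27.7
ee_pos: [0.5589, 0.0726, 0.1426]
orientation: [180.0, 0.0, 19.0]
contact_force: [0.2, 1.2, -1.0]
finger_gap: 0.0005
time: 28.7
ee_pos: [0.5598, 0.0734, 0.0581]
orientation: [180.0, -0.1, 19.1]
contact_force: [0.8, -0.4, 0.4]
finger_gap: 0.0002
```

View pics/s9b.png

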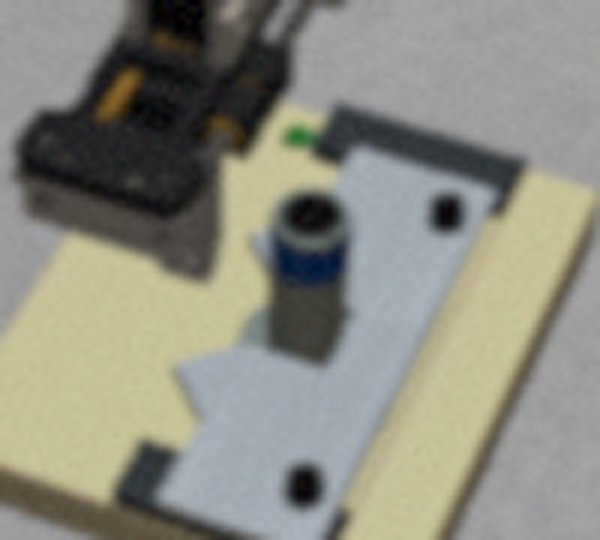

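```bash
python3 -m inch '[{"offset":[2,1.3,0],"dr":[0,0,0],"claw":0},{"offset":[3,1.2,0],"dr":[0,0,0],"claw":0},{"offset":[3,1.2,0],"dr":[0,0,0],"claw":0},{"offset":[3,1.2,0],"dr":[0,0,0],"claw":0},{"offset":[3,1.1,0],"dr":[0,0,0],"claw":0},{"offset":[2.5,1,0],"dr":[0,0,0],"claw":0},{"offset":[2,0.7,0],"dr":[0,0,0],"claw":0},{"offset":[0,0,0],"dr":[0,0,0],"claw":0},{"offset":[0,0,0],"dr":[0,0,0],"claw":0},{"offset":[0,0,0],"dr":[0,0,0],"claw":0}]'
python3 -m inch '[{"offset":[0.4,0.1,0],"dr":[0,0,0],"claw":0},{"offset":[0.4,0.2,0],"dr":[0,0,0],"claw":0},{"offset":[0.4,0.1,0],"dr":[0,0,0],"claw":0},{"offset":[0.4,0.1,0],"dr":[0,0,0],"claw":0},{"offset":[0.4,0.2,0],"dr":[0,0,0],"claw":0},{"offset":[0,0,0],"dr":[0,0,0],"claw":0},{"offset":[0,0,0],"dr":[0,0,0],"claw":0},{"offset":[0,0,0],"dr":[0,0,0],"claw":0},{"offset":[0,0,0],"dr":[0,0,0],"claw":0},{"offset":[0,0,0],"dr":[0,0,0],"claw":0}]'
```

```text
time: 29.75
ee_pos: [0.5775, 0.0811, 0.0573]
orientation: [-180.0, 0.0, 19.1]
contact_force: [-0.3, -0.2, 0.1]
finger_gap: 0.0006
time: 30.75
ee_pos: [0.5796, 0.0818, 0.0573]
orientation: [-180.0, 0.0, 19.1]
contact_force: [-0.7, -0.6, -0.6]
finger_gap: 0.0005
```

```bash
python3 -m inch '[{"offset":[0.4,0.1,0],"dr":[0,0,0],"claw":0},{"offset":[0.4,0.2,0],"dr":[0,0,0],"claw":0},{"offset":[0.4,0.1,0],"dr":[0,0,0],"claw":0},{"offset":[0.4,0.1,0],"dr":[0,0,0],"claw":0},{"offset":[0.4,0.2,0],"dr":[0,0,0],"claw":0},{"offset":[0,0,0],"dr":[0,0,0],"claw":0},{"offset":[0,0,0],"dr":[0,0,0],"claw":0},{"offset":[0,0,0],"dr":[0,0,0],"claw":0},{"offset":[0,0,0],"dr":[0,0,0],"claw":0},{"offset":[0,0,0],"dr":[0,0,0],"claw":0}]'
```

```text
time: 31.75
ee_pos: [0.5817, 0.0825, 0.0574]
orientation: [180.0, -0.0, 19.1]
contact_force: [-0.3, -0.4, -0.2]
finger_gap: 0.0003
```

```bash
python3 -m inch '[{"offset":[0.3,0.1,0],"dr":[0,0,0],"claw":0},{"offset":[0.3,0.1,0],"dr":[0,0,0],"claw":0},{"offset":[0.3,0.1,0],"dr":[0,0,0],"claw":0},{"offset":[0.3,0.1,0],"dr":[0,0,0],"claw":0},{"offset":[0.3,0.1,0],"dr":[0,0,0],"claw":0},{"offset":[0,0,0],"dr":[0,0,0],"claw":0},{"offset":[0,0,0],"dr":[0,0,0],"claw":0},{"offset":[0,0,0],"dr":[0,0,0],"claw":0},{"offset":[0,0,0],"dr":[0,0,0],"claw":0},{"offset":[0,0,0],"dr":[0,0,0],"claw":0}]'
```

```text
time: 32.75
ee_pos: [0.5831, 0.083, 0.0573]
orientation: [-180.0, 0.0, 19.1]
contact_force: [-0.4, 0.3, 0.5]
finger_gap: 0.0003
```

```bash
python3 -m inch '[{"offset":[0.2,0.1,0],"dr":[0,0,0],"claw":0},{"offset":[0.2,0.1,0],"dr":[0,0,0],"claw":0},{"offset":[0.2,0,0],"dr":[0,0,0],"claw":0},{"offset":[0.2,0.1,0],"dr":[0,0,0],"claw":0},{"offset":[0.2,0,0],"dr":[0,0,0],"claw":0},{"offset":[0,0,0],"dr":[0,0,0],"claw":0},{"offset":[0,0,0],"dr":[0,0,0],"claw":0},{"offset":[0,0,0],"dr":[0,0,0],"claw":0},{"offset":[0,0,0],"dr":[0,0,0],"claw":0},{"offset":[0,0,0],"dr":[0,0,0],"claw":0}]'
```

```text
time: 33.75
ee_pos: [0.5841, 0.0833, 0.0573]
orientation: [-180.0, 0.0, 19.1]
contact_force: [-0.3, 0.6, -0.0]
finger_gap: 0.0003
```

```bash
python3 -m inch '[{"offset":[0.2,0.1,0],"dr":[0,0,0],"claw":0},{"offset":[0.2,0.1,0],"dr":[0,0,0],"claw":0},{"offset":[0.2,0,0],"dr":[0,0,0],"claw":0},{"offset":[0.2,0.1,0],"dr":[0,0,0],"claw":0},{"offset":[0.2,0,0],"dr":[0,0,0],"claw":0},{"offset":[0,0,0],"dr":[0,0,0],"claw":0},{"offset":[0,0,0],"dr":[0,0,0],"claw":0},{"offset":[0,0,0],"dr":[0,0,0],"claw":0},{"offset":[0,0,0],"dr":[0,0,0],"claw":0},{"offset":[0,0,0],"dr":[0,0,0],"claw":0}]'
```

```text
time: 34.75
ee_pos: [0.5848, 0.0835, 0.0574]
orientation: [-180.0, 0.1, 19.1]
contact_force: [-5.4, -1.9, 5.2]
finger_gap: 0.0006
```

Contact from behind gives about 5.7 N straight away and the TCP stops, so the tube is seated against the slot's end. I back away and up.

```bash
python3 -m inch '[{"offset":[-1,-0.3,0],"dr":[0,0,0],"claw":0},{"offset":[-4,-1.4,0],"dr":[0,0,0],"claw":0},{"offset":[-8,-2.8,0],"dr":[0,0,0],"claw":0},{"offset":[-10,-3.5,0],"dr":[0,0,0],"claw":0},{"offset":[-10,-3.5,10],"dr":[0,0,0],"claw":0},{"offset":[-20,-5,20],"dr":[0,0,0],"claw":0},{"offset":[-20,-15,25],"dr":[0,0,0],"claw":0},{"offset":[-20,-30,30],"dr":[0,0,0],"claw":0},{"offset":[-20,-40,20],"dr":[0,0,0],"claw":0},{"offset":[0,-45,0],"dr":[0,0,0],"claw":0}]'
python3 -m inch '[{"offset":[0,-30,0],"dr":[0,0,0],"claw":0},{"offset":[0,-15,0],"dr":[0,0,0],"claw":0},{"offset":[0,0,0],"dr":[0,0,0],"claw":0},{"offset":[0,0,0],"dr":[0,0,0],"claw":0},{"offset":[0,0,0],"dr":[0,0,0],"claw":0},{"offset":[0,0,0],"dr":[0,0,0],"claw":0},{"offset":[0,0,0],"dr":[0,0,0],"claw":0},{"offset":[0,0,0],"dr":[0,0,0],"claw":0},{"offset":[0,0,0],"dr":[0,0,0],"claw":0},{"offset":[0,0,0],"dr":[0,0,0],"claw":0}]'
python3 - <<'E'
from h import *
a=snap('scene','s10');b=snap('top','t10')
cv2.imwrite('pics/z10.png',np.hstack([cv2.resize(a['frame'][170:260,300:400,::-1],(390,400),interpolation=cv2.INTER_CUBIC),cv2.resize(b['frame'][105:220,245:375,::-1],(400,400),interpolation=cv2.INTER_CUBIC)]))
s=np.load('pics/s8.npz')['frame']; print(np.abs(a['frame'][195:235,330:370].astype(int)-s[195:235,330:370]).mean(),np.abs(a['frame'][20:60,20:60].astype(int)-s[20:60,20:60]).mean())
E
```

```text
time: 35.75
ee_pos: [0.4719, -0.0638, 0.1655]
orientation: [179.8, -0.3, 19.2]
contact_force: [0.6, -0.6, -0.3]
finger_gap: 0.0006
time: 36.75
ee_pos: [0.4722, -0.1078, 0.1623]
orientation: [-180.0, 0.0, 19.1]
contact_force: [-0.6, -0.4, 0.3]
finger_gap: 0.0004
1.9125 2.48625
```

View pics/z10.png

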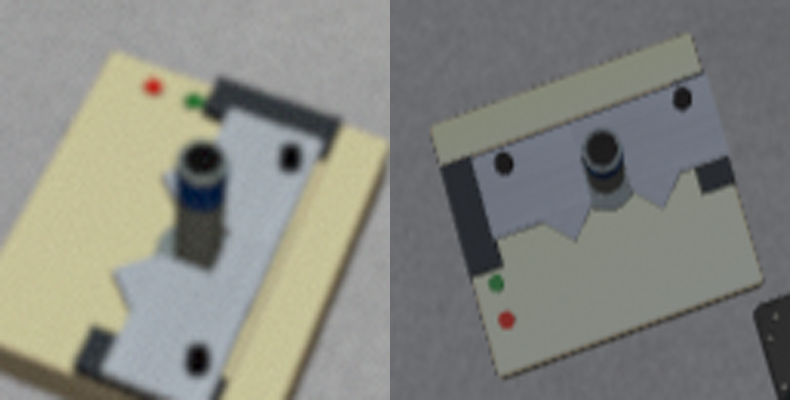

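View pics/s10.png

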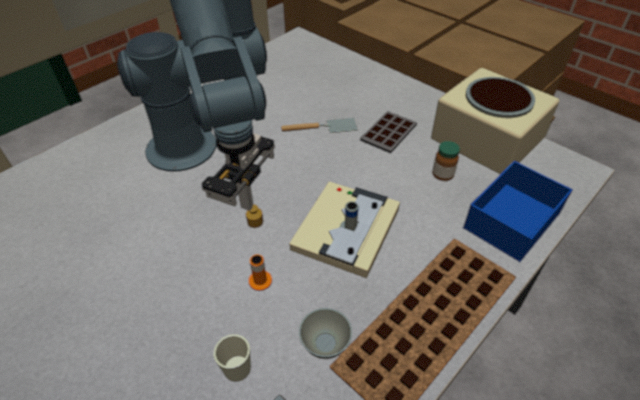

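The barrel stands upright at the slot's end and did not move in the nudge. The spare (260,272), weight (255,216), cup, bowl and the rest are where they were, and the gripper is clear. I hand in.

```bash
python3 -c "
from rig import arm
print(arm.job_done())"
```

```text
the job is handed in; nothing more can be done
None
```

The blue-banded barrel stands upright in the filling head, its flange under the plate and its tube against the end of the slot. I handed in with the robot's clock at about 37 s.

- **Loading:** I gripped the barrel high on the tube and carried it over the spare to the clear front of the deck. There I lowered it until it touched the deck. I then slid it in along the slot line, which I measured at about 14 mm off centre, towards −y. No side load was felt on the way in.
- **Contact forces:** The end of the slot met the tube at about 5 N. After letting go, I nudged it once from behind with the fingers shut. It resisted at about 5.7 N sideways, with about 5 N upward that I put down to friction or arm flex. The deck touch read about 8–9 N. Forces were read only at the end of each 1 s move, so a brief peak in between would not have shown.
- **Final position:** Before the nudge, the two cameras put the tube's axis between +0.5 and +2.6 mm of nominal home along the slot, and 13–15 mm off centre in −y. That spread is about the 2 mm calibration error. The scene image barely changed after the nudge.
- **Other objects:** In the last pictures, by eye, the spare and the other objects were where they started. The gripper was clear of everything.

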